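# Slide the half-round bar out of the row and square it into the jig corner

## Robot

A 6-joint arm with a two-finger parallel gripper is mounted at the origin on the work surface. World frame = base frame: x ahead of the robot, y to its left, z up, the work surface at z = 0. Lengths are in m, angles in rad, forces in N, time in s.
With the tool pointing down it reaches from about 0.3 to 0.775 m from the base axis. Payload 14.6 kg.
Tool frame: the origin (TCP) lies midway between the tips of the shut fingers; the grasp point (between the pads) lies 19 mm behind it (ctrl.pinch_z is the distance from the TCP to the grasp point, in m); z points along the fingers, y is the line along which they close (so a half turn about z gives the same grasp; the last joint's range is limited). The gripper opens to 94 mm and grips with 3 to 60 N. Pads are 16 mm wide; open, the fingers measure 119 mm over their backs; the gripper's body (75 mm by 177 mm) begins 78 mm behind the grasp point.
Start: joints at [-1.28, 0.3, 1.521, -0, 1.321, -0.067], TCP at [0.193, -0.515, 0.205] pointing down, gripper open.
Joint ranges: [-3.03, 3.03], [-0.79, 2.21], [0.23, 2.52], [-1.04, 4.18], [0, 3.07], [-2.55, 2.55]. Speed limits (rad/s): [2.22, 2.22, 2.57, 3.14, 3.14, 3.14].

## Interface

Orientations are given as [roll, pitch, yaw] about the fixed x, y, z axes, in that order (R = Rz(yaw) Ry(pitch) Rx(roll)).
In Python, from station import ctrl gives the robot as it stands.
- The arm moves only by the tool jog_arm, never from a script. Its argument "motion" is a list of rows, each a list of 7 numbers: the shift along the tool's x, y, z in m, then the turn, a rotation vector about the tool's x, y, z in rad, then the opening, from -1 (shut) to 1 (fully open). In form: [[tx, ty, tz, rx, ry, rz, gripper], ...]. A call has 1 to 5 rows; each row shifts and turns the commanded pose from where the row before left it, along the tool's axes as they then stand; what a row does not reach is not made up. A row lasts 1/10 s, in which the tool goes at most 50 mm and 8.59 degrees, less where a joint would pass 70% of its speed; a pose out of reach is approached as far as the arm can. A call is refused whole if a number of a shift passes 0.05 or a number of a turn 0.15, either way. A call with a gripper value outside its range is refused whole. The fingers move at their own pace and stop on an object; "squeeze" is the grip in N (left out, the last holds). Time passes only in rows, so rows that do not move let the fingers close. It gives the time, the measured TCP pose, the force, the opening and the grip force at its end, in the units of the state.
- ctrl.get_obs(): the state, without advancing time (a new reading comes with each control period).
- ctrl.camera(name): name is "scene" or "top" or "wrist"; returns the picture (384x512x3 uint8, red, green, blue); there is no depth.
- ctrl.camera_model(name): a dict with "intrinsics" (3x3 intrinsics, pixels), "rvec" (rotation vector, rad) and "tvec" (3), from world to camera coordinates, as OpenCV has them. Camera axes: x right, y down, z forward; pixel columns grow to the right and rows downward; lengths in m; the calibration is good to about 2 mm. A picture is of the moment at which its call begins: read the wrist's pose just before it. camera_model takes no time and is no camera call; for the wrist camera it gives the pose at the moment of the call.
- ctrl.hand_in(): hands the job in; it is judged then, once.
The state is a dict: "time_s": time; "qpos": joint angles; "joint_vel": joint speeds; "tau": joint torques, N m; "ee_pos": TCP position; "eef_rot": TCP orientation; "force": force on the tool from outside, world axes, zero at the start; "moment": the same for the moment, N m; "grip_width": finger opening in m; "grip_force": force on a finger pad.
Only numpy, scipy, OpenCV 4.12 (cv2) and the standard library are available. Lean on these libraries where they do the work, as an engineer would, in place of code of your own. Each camera call takes 0.05 s, during which the arm holds its last target. There are 200 camera calls.

## Task

Four steel forming bars lie side by side, touching, on the wooden jig board. With the fingers, slide the half-round one endwise out of the row until it butts against the end stop, then sideways along the stop into the corner until it butts against the side fence; leave it lying square there. Slide it without lifting it and press it home gently but distinctly each time (about half a kilogram-force, never more than one and a half), feeling for the stop because its face plate is set differently every time, and do not shift the other bars or disturb anything else on the bench.

Things in the scene. Friction and masses are not known exactly. Their poses are not given: they have to be found in the camera images.
- board: Fixed wooden jig board, 320 x 270 x 18 mm thick, origin at the centre of its underside. Its x points from the row of bars to the end stop, its y left to the side fence. The bars lie along its x in one row, 32.3 mm apart centre to centre, in any order; their near ends are about 110 mm before the board's origin (1.5 mm more or less), with some 50 mm of bare board behind them.
- stop: Fixed end stop across the board: steel block 35 x 210 x 34 mm high. Origin: middle of its near face at board-top height; x points away from the row. In front stands a steel face plate (6 mm thick, 200 wide, 27 high) set by screws so that its near face is 6 to 18 mm before the origin: not reported, must be felt; it holds firm. Row's far ends to plate: 111 to 127 mm.
- fence: Fixed side fence, steel bar 85 mm long (x), 22 mm wide, 26 mm high, on the board's left side next to the end stop. Its origin is at the middle of the face that looks towards the bars (to -y), at board-top height; y points into the fence. The bar must end with its left long side against this face.
- round_bar: Plain steel forming bar, 90 mm long (its x) x 32 mm wide (its y) x 34 mm high, about 0.6 kg, origin at the centre of its underside. THE BAR TO MOVE: its lower 18 mm are a plain block, its top is rounded along the length (half cylinder of 16 mm radius). x points to the end stop at the start. Its real weight is 0.48 to 0.72 kg; on the waxed board it slides at 1 to 3 N if not pressed down.
- flat_bar: Plain steel forming bar, 90 mm long (its x) x 32 mm wide (its y) x 34 mm high, about 0.6 kg, origin at the centre of its underside. Flat top. Leave alone.
- grooved_bar: Plain steel forming bar, 90 mm long (its x) x 32 mm wide (its y) x 34 mm high, about 0.6 kg, origin at the centre of its underside. Its top has a groove along its length, 12 mm wide and 12 mm deep. Leave alone.
- stepped_bar: Plain steel forming bar, 90 mm long (its x) x 32 mm wide (its y) x 34 mm high, about 0.6 kg, origin at the centre of its underside. The half of its top nearer the robot is 14 mm lower than the other half. Leave alone.
- hammer: Hammer lying on the bench, right of the board, 260 mm. Leave alone.
- bowl: Open brass bowl, 136 mm across, 75 mm high, left of the board. Leave alone.
- bottle: Clear bottle, 64 mm across, 200 mm tall, left of the board at its far end. Leave alone.
- tape_roll: Cardboard ring, 64 mm across, 22 mm high, left of the board. Leave alone.
- punch: Steel rod 12 mm thick, 110 mm long, lying right of the board. Leave alone.
Things that resemble listed ones, but are neither listed nor needed, are in the scene too. What is shaped like the round_bar but green or turquoise is not meant.

How it is judged:
By the outcome, as a careful person would: the job done as asked, in the order asked, and still so for the second after the job is handed in, with the robot touching nothing.
It also fails if it takes over 69 s, if anything falls off the work surface, if the arm or the gripper's body presses on something with over 40 N, if the wrist force passes 120 N, or if a joint passes its speed limit or range.

## Working session

There is one attempt and no reset: what is moved stays moved. The work goes in short steps, Python scripts to look and compute and a tool call to move; the robot and the scene stay as the last step left them, time stands still between calls to the robot, and variables do not carry over. Pictures are saved under pics/ and viewed, at most 10 in all, crops included, and the job is handed in when it is done.

Besides the shell and the picture viewer there is one more tool, called as name([rows], argument=value, ...), one row to a line, values as JSON. jog_arm: Moves the arm, as the interface text tells. Its arguments: {"type":"object","properties":{"motion":{"type":"array"},"squeeze":{"type":"number"}},"required":["motion"]}

```bash
mkdir -p pics; python3 - <<'E'
from station import ctrl
import cv2
for n in("scene","top"):
    cv2.imwrite(f"pics/{n}0.png",cv2.resize(ctrl.camera(n),(800,600),interpolation=cv2.INTER_CUBIC)[:,:,::-1])
    m=ctrl.camera_model(n);print(n,m)
o=ctrl.get_obs();print(o)
E
```

```text
scene {'intrinsics': array([[350.91007086,   0.        , 252.9565865 ],
       [  0.        , 350.91007086, 193.73978166],
       [  0.        ,   0.        ,   1.        ]]), 'rvec': array([ 2.26388498,  0.64903832, -0.25730525]), 'tvec': array([-0.44952148, -0.15936243,  1.24163984])}
top {'intrinsics': array([[415.88166705,   0.        , 258.83586315],
       [  0.        , 415.88166705, 195.04827567],
       [  0.        ,   0.        ,   1.        ]]), 'rvec': array([ 2.18084317, -2.17175783,  0.09481862]), 'tvec': array([0.0122091 , 0.52775656, 1.34773933])}
{'time_s': 0.1, 'qpos': array([-1.27960061e+00,  3.00438457e-01,  1.52149643e+00,  5.93472351e-06,
        1.32067513e+00, -6.66133954e-02]), 'joint_vel': array([-0.00086956, -0.00027296, -0.00252969,  0.00062514,  0.00064018,
        0.00026147]), 'tau': array([-5.67161969e-04, -5.32639074e+01, -3.53286195e+01,  7.08807749e-02,
        2.34064437e-02, -5.41888471e-05]), 'ee_pos': array([ 0.19255107, -0.51495814,  0.20494004]), 'eef_rot': array([-3.14057793e+00, -7.34557764e-05,  3.57807606e-01]), 'force': array([-0.14840502,  0.50266095,  0.5491612 ]), 'moment': array([ 0.02336963, -0.00452006,  0.02249595]), 'grip_force': 0.0, 'grip_width': 0.09418189251253511}
```

View pics/scene0.png

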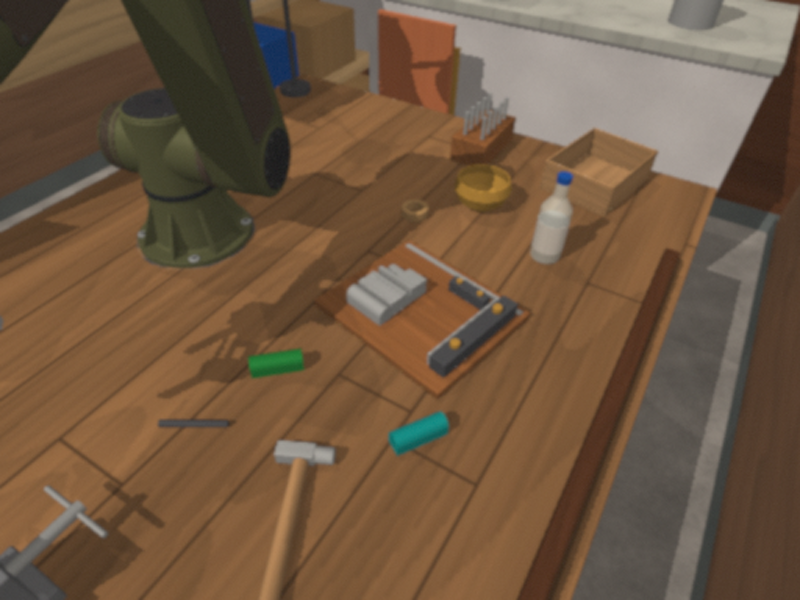

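View pics/top0.png

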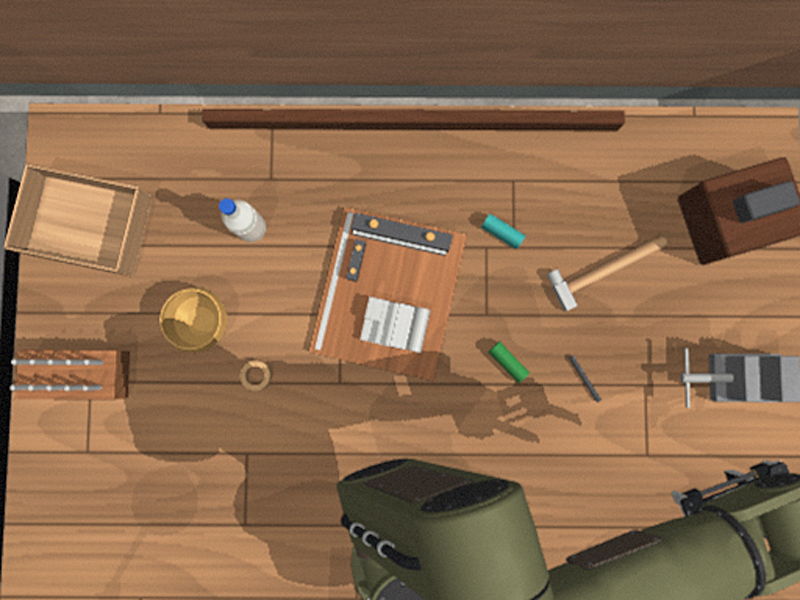

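The scene shows the board at about (425,310) with four grey bars. In the top view the board corners are near (345,208), (466,233), (432,378) and (306,352), and the rightmost bar at (420,328) looks round. I'll locate the board and crop closer.

```bash
cat > h.py <<'E'
import numpy as np,cv2
from station import ctrl
def ray(n,uv,z,m=None):
    m=m or ctrl.camera_model(n);R=cv2.Rodrigues(np.array(m["rvec"]))[0];c=-R.T@m["tvec"]
    d=R.T@np.linalg.inv(m["intrinsics"])@np.array([uv[0],uv[1],1.]);return c+d*(z-c[2])/d[2]
def tri(obs): # list of (model,uv)
    A=[];b=[]
    for m,uv in obs:
        R=cv2.Rodrigues(np.array(m["rvec"]))[0];c=-R.T@m["tvec"]
        d=R.T@np.linalg.inv(m["intrinsics"])@np.array([uv[0],uv[1],1.]);d/=np.linalg.norm(d);P=np.eye(3)-np.outer(d,d);A.append(P);b.append(P@c)
    return np.linalg.lstsq(np.vstack(A),np.hstack(b),rcond=None)[0]
def proj(m,p): return cv2.projectPoints(np.array(p,float).reshape(-1,1,3),np.array(m["rvec"]),np.array(m["tvec"]),m["intrinsics"],None)[0][:,0]
E
python3 - <<'E'
from h import *
c=[np.array(p)*.64 for p in((345,208),(466,233),(432,378),(306,352))]
P=np.array([ray("top",p,.018) for p in c]);print(P.round(4));print(P.mean(0))
for i in range(4):
    d=P[(i+1)%4]-P[i];print(np.linalg.norm(d),np.degrees(np.arctan2(d[1],d[0])))
a=ctrl.camera("top")[125:250,190:305];b=ctrl.camera("scene")[145:260,195:345]
a=cv2.resize(a,None,fx=4.4,fy=4.4,interpolation=cv2.INTER_CUBIC)
cv2.imwrite("pics/c1.png",a[:,:,::-1])
E
```

```text
[[ 0.7361  0.1428  0.018 ]
 [ 0.6827 -0.1166  0.018 ]
 [ 0.3742 -0.044   0.018 ]
 [ 0.4275  0.2211  0.018 ]]
[0.55513506 0.05082791 0.018     ]
0.2648238269074834 -101.61358249379316
0.3169170711518424 166.76579939305586
0.27045762131606793 78.64056659000849
0.31832469557506804 -14.241297116329594
```

View pics/c1.png

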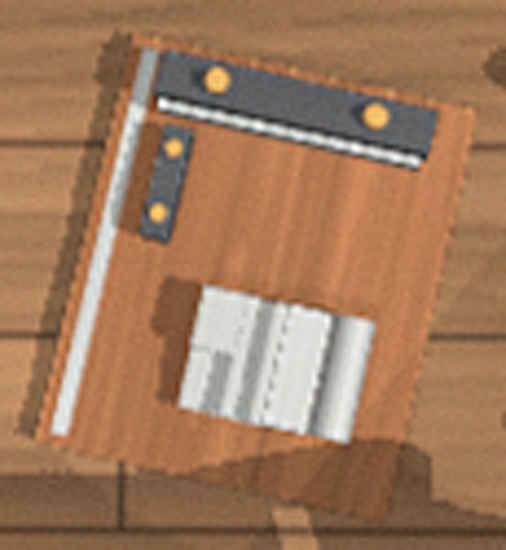

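The round bar is the rightmost one, at crop (348,380). The board yaw is about -0.22 rad and its size checks out (0.318 x 0.268). I'll move above it with the fingers shut.

jog_arm([
  [0.03,-0.028,0,0,0,0,-1],
  [0.03,-0.028,0,0,0,0,-1],
  [0.03,-0.028,0,0,0,0,-1],
  [0.03,-0.028,0,0,0,0,-1],
  [0.03,-0.028,0,0,0,0,-1],
])

```text
time_s: 0.7
ee_pos: [0.2844, -0.33, 0.2054]
eef_rot: [3.142, -0.0, 0.357]
force: [0.4, -0.4, -0.8]
grip_width: 0.0569
grip_force: 0.0
```

jog_arm([
  [0.03,-0.028,0,0,0,0,-1],
  [0.03,-0.028,0,0,0,0,-1],
  [0.03,-0.028,0,0,0,0,-1],
  [0.03,-0.028,0,0,0,0,-1],
  [0.03,-0.028,0,0,0,0,-1],
])

```text
time_s: 1.2
ee_pos: [0.376, -0.1462, 0.2056]
eef_rot: [3.141, -0.0, 0.358]
force: [0.6, -0.8, 0.3]
grip_width: 0.0177
grip_force: 0.0
```

jog_arm([
  [0.03,-0.028,0,0,0,0.144,-1],
  [0,0,0,0,0,0.144,-1],
  [0,0,0,0,0,0.144,-1],
  [0,0,0,0,0,0.144,-1],
  [0,0,0,0,0,0,-1],
])

```text
time_s: 1.7
ee_pos: [0.3921, -0.1149, 0.2054]
eef_rot: [-3.142, 0.0, -0.205]
force: [-0.5, -0.1, -0.1]
grip_width: 0.0004
grip_force: 0.0
```

```bash
python3 - <<'E'
from h import *
o=ctrl.get_obs();m=ctrl.camera_model("wrist");w=ctrl.camera("wrist")
cv2.imwrite("pics/w1raw.png",w[:,:,::-1])
cv2.imwrite("pics/w1.png",cv2.resize(w,(800,600),interpolation=cv2.INTER_CUBIC)[:,:,::-1])
np.save("w1.npy",m,allow_pickle=True);print(o["qpos"],o["ee_pos"],o["eef_rot"],o["grip_width"],o["time_s"],m)
R=cv2.Rodrigues(m["rvec"])[0];print(-R.T@m["tvec"],R)
E
```

```text
[-3.74786803e-01 -2.19528570e-02  1.88779319e+00 -3.41149835e-06
  1.27583639e+00  1.40150199e+00] [ 0.39208666 -0.11491007  0.20540518] [-3.14158171e+00  8.34195942e-05 -2.05491474e-01] 0.0003516767831576796 1.7 {'intrinsics': array([[327.75637331,   0.        , 258.60626797],
       [  0.        , 327.75637331, 192.97741621],
       [  0.        ,   0.        ,   1.        ]]), 'rvec': array([-1.85675451,  2.28386402,  0.33037984]), 'tvec': array([-0.0317984 ,  0.36049992,  0.50737   ])}
[ 0.47234453 -0.13139176  0.38473691] [[-2.04256441e-01 -9.78917008e-01 -8.93636139e-04]
 [-9.39040341e-01  1.95677892e-01  2.82689583e-01]
 [-2.76554776e-01  5.85803284e-02 -9.59211031e-01]]
```

View pics/w1.png

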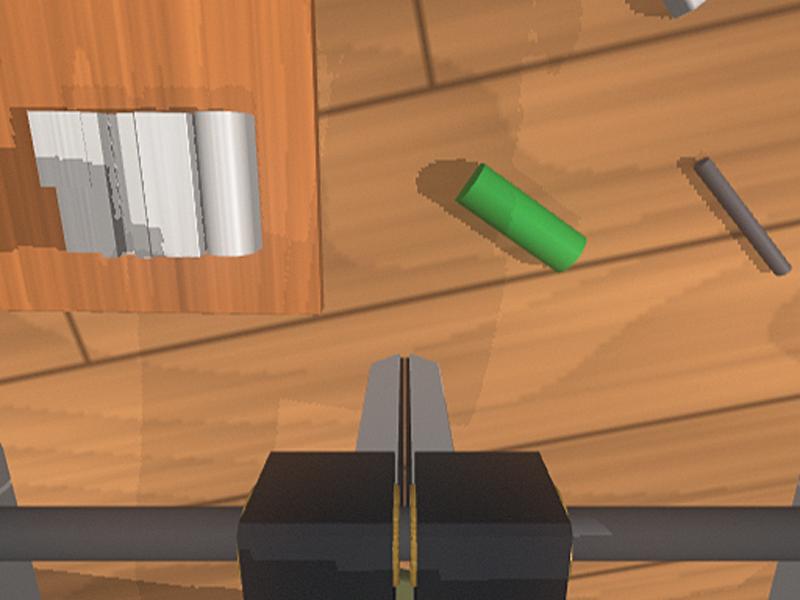

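The wrist view shows the half-round bar rightmost at (228,185), with its rear end near row 255 and the green decoy away at (525,220). I'll shift left and look again.

jog_arm([
  [0,-0.04,0,0,0,0,-1],
  [0,-0.04,0,0,0,0,-1],
  [0,-0.02,0,0,0,0,-1],
  [0,0,0,0,0,0,-1],
])

```text
time_s: 2.15
ee_pos: [0.4125, -0.0155, 0.2054]
eef_rot: [-3.141, 0.0, -0.196]
force: [0.0, -0.7, 0.1]
grip_width: 0.0005
grip_force: 0.0
```

```bash
python3 - <<'E'
from h import *
o=ctrl.get_obs();m=ctrl.camera_model("wrist");w=ctrl.camera("wrist")
cv2.imwrite("pics/w2.png",cv2.resize(w,(800,600),interpolation=cv2.INTER_CUBIC)[:,:,::-1])
np.save("w2.npy",m,allow_pickle=True);print(o["ee_pos"],o["eef_rot"],o["time_s"])
E
```

```text
[ 0.41248882 -0.01548371  0.20542795] [-3.14137593e+00  1.77415627e-05 -1.96377457e-01] 2.15
```

View pics/w2.png

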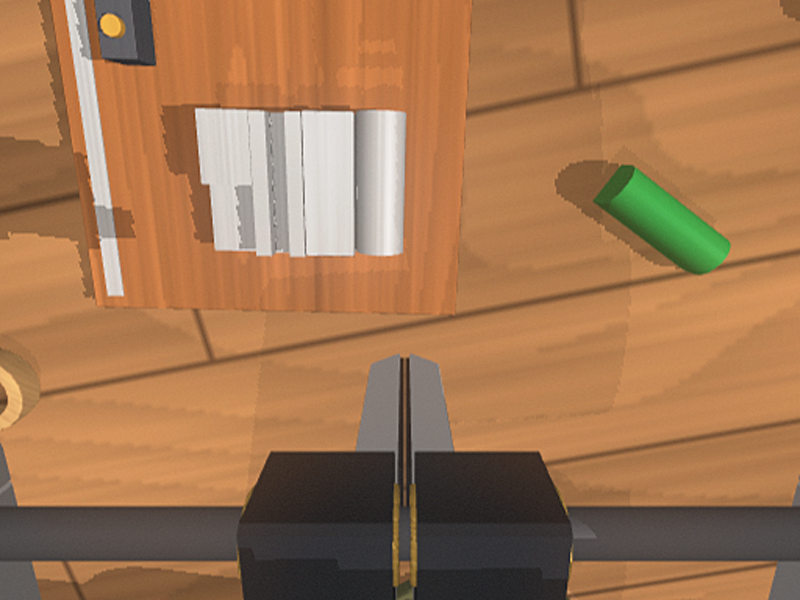

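The view shows the row from (195,108) to (405,255), with the round bar between columns 355 and 405. Its near end is at row ~255, and the board's near-right corner is at (456,315).

```bash
python3 - <<'E'
from h import *
m1=np.load("w1.npy",allow_pickle=True).item();m2=np.load("w2.npy",allow_pickle=True).item()
s=.64
T={"flat_near_R":((203,257),(354,256)),"flat_far_R":((193,112),(353,111)),"board_nearR":((321,314),(456,315))}
for k,(a,b) in T.items(): print(k,tri([(m1,np.array(a)*s),(m2,np.array(b)*s)]).round(4))
g=lambda a,z:ray(0,np.array(a)*s,z,m2)
L=dict(bR1=g((457,314),.018),bR0=g((472,2),.018),bLn=g((98,302),.018),rR_f=g((405.5,115),.036),rR_n=g((403,252),.036),fL_n=g((354,256),.052),fL_f=g((353,111),.052),st_n=g((215,250),.038),rn_mid=g((380,256),.052))
for k,v in L.items():print(k,v.round(4))
an=lambda a,b:np.degrees(np.arctan2(*(L[a]-L[b])[1::-1]))
print(an("bR0","bR1"),an("bLn","bR1")-90,an("rR_f","rR_n"),an("fL_f","fL_n"))
# top-view: board features, u dirs
yaw=np.radians(-12.3);u=np.array([np.cos(yaw),np.sin(yaw)]);v=np.array([-u[1],u[0]])
tp=lambda x,y,z:ray("top",(190+(x)/4.4,125+y/4.4),z)[:2]
C=np.array([.5551,.0508])
for n,p in dict(plateL=tp(160,107,.045),plateR=tp(420,168,.045),fenceR_near=tp(166,243,.044),fenceR_far=tp(193,132,.044),rR_far=tp(375,322,.036),rR_near=tp(350,443,.036),flatfarR=tp(333,312,.052)).items():print(n,p.round(4),((p-C)@u).round(4),((p-C)@v).round(4))
for k,p in L.items():print(k,((p[:2]-C)@u).round(4),((p[:2]-C)@v).round(4))
E
```

```text
flat_near_R [0.4328 0.0154 0.0458]
flat_far_R [ 0.5232 -0.0036  0.036 ]
board_nearR [ 0.3698 -0.046   0.0193]
bR1 [ 0.3696 -0.0469  0.018 ]
bR0 [ 0.5735 -0.091   0.018 ]
bLn [0.4312 0.2146 0.018 ]
rR_f [ 0.5143 -0.0361  0.036 ]
rR_n [ 0.4273 -0.0171  0.036 ]
fL_n [0.434  0.0145 0.052 ]
fL_f [ 0.5218 -0.0049  0.052 ]
st_n [0.4542 0.109  0.038 ]
rn_mid [ 0.4306 -0.0023  0.052 ]
-12.216167605446511 -13.25517123077762 -12.331775760988634 -12.460682399661534
plateL [0.6757 0.1214] 0.1028 0.0947
plateR [ 0.6306 -0.0721] 0.0999 -0.104
fenceR_near [0.5739 0.1159] 0.0045 0.0676
fenceR_far [0.6571 0.0967] 0.0899 0.0666
rR_far [ 0.5165 -0.0391] -0.0185 -0.0961
rR_near [ 0.427  -0.0208] -0.11 -0.0972
flatfarR [ 0.5225 -0.0077] -0.0194 -0.0641
bR1 -0.1604 -0.135
bR0 0.0482 -0.1347
bLn -0.1559 0.1337
rR_f -0.0214 -0.0936
rR_n -0.1105 -0.0935
fL_n -0.1106 -0.0612
fL_f -0.0207 -0.0615
st_n -0.111 0.0354
rn_mid -0.1103 -0.0784
```

Yaw is -0.216. The bar's rear end is at u=-0.1105 with centreline v≈-0.079, the plate is at u≈0.10 and the fence face at v≈0.067, which agrees with the given sizes. I'll descend behind the bar.

jog_arm([
  [-0.005,-0.015,0,0,0,0.02,-1],
  [0,0,0.045,0,0,0,-1],
  [0,0,0.045,0,0,0,-1],
  [0,0,0.045,0,0,0,-1],
  [0,0,0.03,0,0,0,-1],
])

```text
time_s: 2.7
ee_pos: [0.4092, -0.0024, 0.038]
eef_rot: [3.141, 0.002, -0.222]
force: [-0.1, -0.5, 0.9]
grip_width: 0.0006
grip_force: 0.0
```

jog_arm([
  [0,0,0.01,0,0,0,-1],
  [0,0,0,0,0,0,-1],
  [0,0,0,0,0,0,-1],
])

```text
time_s: 3.0
ee_pos: [0.4113, -0.0018, 0.0317]
eef_rot: [-3.141, -0.002, -0.223]
force: [0.6, 0.0, 0.6]
grip_width: 0.0004
grip_force: 0.0
```

```bash
cat >> h.py <<'E'
yaw=-.216;C=np.array([.5551,.0508]);u=np.array([np.cos(yaw),np.sin(yaw)]);v=np.array([-u[1],u[0]])
def st():
    o=ctrl.get_obs();p=o["ee_pos"];f=o["force"][:2]
    print("u %.4f v %.4f z %.4f yaw %.4f F u %.1f v %.1f z %.1f t %.2f"%((p[:2]-C)@u,(p[:2]-C)@v,p[2],o["eef_rot"][2],f@u,f@v,o["force"][2],o["time_s"]))
E
python3 -c "
from h import *
st();m=ctrl.camera_model('wrist');w=ctrl.camera('wrist');np.save('w3.npy',m,allow_pickle=True)
cv2.imwrite('pics/w3.png',cv2.resize(w,(800,600),interpolation=cv2.INTER_CUBIC)[:,:,::-1])"
```

```text
u -0.1292 v -0.0822 z 0.0317 yaw -0.2231 F u 0.6 v 0.1 z 0.6 t 3.00
```

View pics/w3.png

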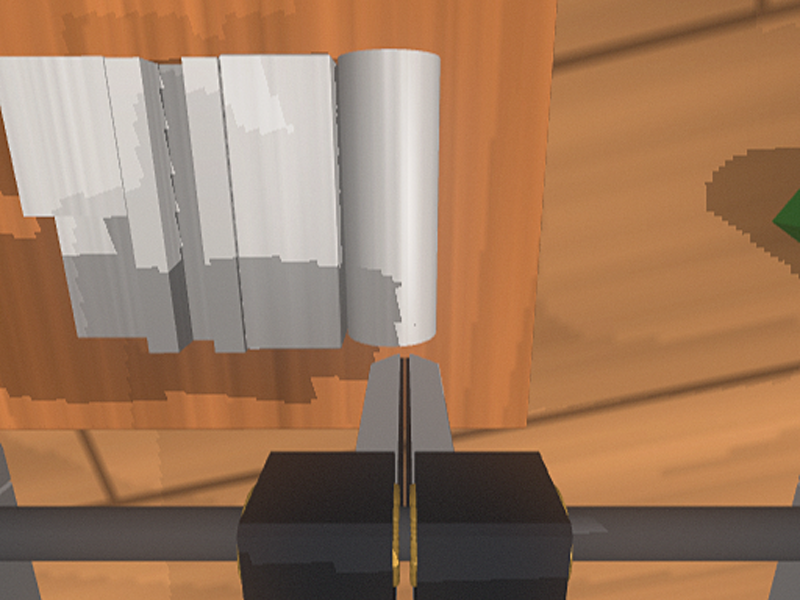

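The bar's near end spans columns 345–436 with its centre at 391, and the finger centre is at 404, so the fingers sit about 4 mm too far right. I'll correct that and lower to about 6 mm above the board.

jog_arm([
  [0,-0.0035,0.003,0,0,-0.006,-1],
  [0,0,0.003,0,0,0,-1],
  [0,0,0.001,0,0,0,-1],
  [0.004,0,0,0,0,0,-1],
  [0,0,0,0,0,0,-1],
])

```text
time_s: 3.55
ee_pos: [0.4157, 0.0011, 0.0236]
eef_rot: [-3.142, -0.0, -0.217]
force: [0.0, -0.1, -0.7]
grip_width: 0.0004
grip_force: 0.0
```

```bash
python3 -c "
from h import *
st()"
```

```text
u -0.1256 v -0.0784 z 0.0236 yaw -0.2172 F u 0.0 v -0.1 z -0.7 t 3.55
```

jog_arm([
  [0.002,0,0,0,0,0,-1],
  [0.002,0,0,0,0,0,-1],
  [0.002,0,0,0,0,0,-1],
  [0.002,0,0,0,0,0,-1],
  [0.002,0,0,0,0,0,-1],
])

```text
time_s: 4.05
ee_pos: [0.4248, -0.001, 0.0234]
eef_rot: [3.142, 0.001, -0.217]
force: [-2.4, 1.4, 1.0]
grip_width: 0.0002
grip_force: 1.1
```

```bash
python3 -c "
from h import *
st()"
```

```text
u -0.1162 v -0.0785 z 0.0234 yaw -0.2173 F u -2.6 v 0.8 z 1.0 t 4.05
```

jog_arm([
  [0.004,0,0,0,0,0,-1],
  [0.005,0,0,0,0,0,-1],
  [0.005,0,0,0,0,0,-1],
  [0.005,0,0,0,0,0,-1],
  [0.005,0,0,0,0,0,-1],
])

```text
time_s: 4.55
ee_pos: [0.4487, -0.0063, 0.0234]
eef_rot: [3.142, 0.0, -0.217]
force: [-2.0, -0.8, -1.5]
grip_width: 0.0002
grip_force: 0.8
```

jog_arm([
  [0.005,0,0,0,0,0,-1],
  [0.005,0,0,0,0,0,-1],
  [0.005,0,0,0,0,0,-1],
  [0.005,0,0,0,0,0,-1],
  [0.005,0,0,0,0,0,-1],
])

```text
time_s: 5.05
ee_pos: [0.4731, -0.0116, 0.0234]
eef_rot: [-3.142, 0.0, -0.217]
force: [-1.9, 0.9, -0.6]
grip_width: 0.0007
grip_force: 0.8
```

```bash
python3 -c "
from h import *
st();w=ctrl.camera('wrist');np.save('w4.npy',ctrl.camera_model('wrist'),allow_pickle=True)
cv2.imwrite('pics/w4.png',cv2.resize(w,(800,600),interpolation=cv2.INTER_CUBIC)[:,:,::-1])"
```

```text
u -0.0667 v -0.0785 z 0.0234 yaw -0.2173 F u -2.0 v 0.5 z -0.6 t 5.05
```

View pics/w4.png

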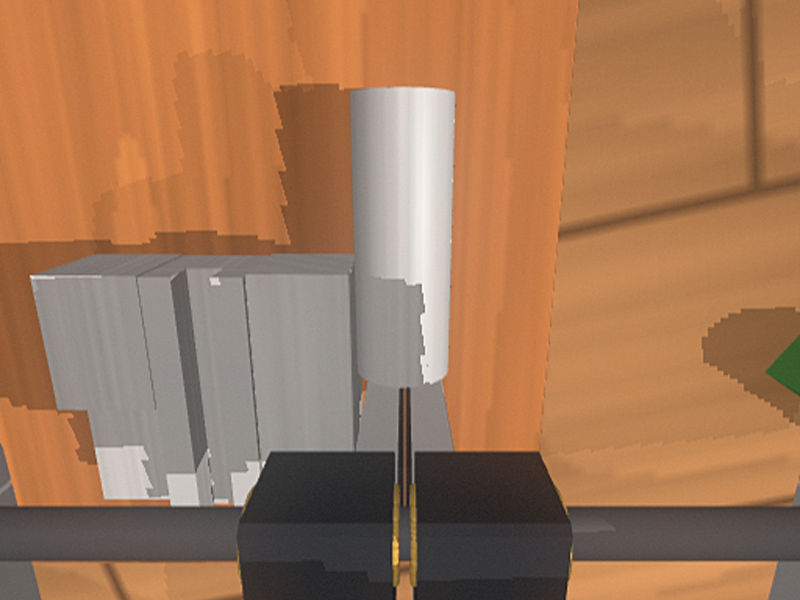

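The bar is sliding straight, centred at column ~403, and the neighbours haven't moved. I'll continue for 50 mm and then creep.

jog_arm([
  [0.005,0,0,0,0,0,-1],
  [0.005,0,0,0,0,0,-1],
  [0.005,0,0,0,0,0,-1],
  [0.005,0,0,0,0,0,-1],
  [0.005,0,0,0,0,0,-1],
])

```text
time_s: 5.6
ee_pos: [0.4976, -0.017, 0.0235]
eef_rot: [-3.142, -0.0, -0.217]
force: [-2.3, 0.6, 0.4]
grip_width: 0.0001
grip_force: 1.0
```

jog_arm([
  [0.005,0,0,0,0,0,-1],
  [0.005,0,0,0,0,0,-1],
  [0.005,0,0,0,0,0,-1],
  [0.004,0,0,0,0,0,-1],
  [0.003,0,0,0,0,0,-1],
])

```text
time_s: 6.1
ee_pos: [0.519, -0.0218, 0.0235]
eef_rot: [-3.142, -0.0, -0.217]
force: [-1.6, 0.5, 1.3]
grip_width: 0.0006
grip_force: 1.2
```

```bash
python3 -c "
from h import *
st()"
```

```text
u -0.0198 v -0.0786 z 0.0235 yaw -0.2173 F u -1.7 v 0.2 z 1.3 t 6.10
```

jog_arm([
  [0.001,0,0,0,0,0,-1],
  [0.001,0,0,0,0,0,-1],
  [0.001,0,0,0,0,0,-1],
])

```text
time_s: 6.4
ee_pos: [0.5215, -0.0223, 0.0234]
eef_rot: [-3.142, 0.0, -0.217]
force: [-1.3, 0.9, 0.6]
grip_width: 0.0003
grip_force: 1.0
```

```bash
python3 -c "
from h import *
st()"
```

```text
u -0.0172 v -0.0786 z 0.0234 yaw -0.2173 F u -1.4 v 0.6 z 0.6 t 6.40
```

jog_arm([
  [0.001,0,0,0,0,0,-1],
  [0.001,0,0,0,0,0,-1],
  [0.001,0,0,0,0,0,-1],
  [0.001,0,0,0,0,0,-1],
  [0.001,0,0,0,0,0,-1],
])

```text
time_s: 6.9
ee_pos: [0.5265, -0.0234, 0.0235]
eef_rot: [3.142, -0.0, -0.217]
force: [-2.3, 0.5, -0.1]
grip_width: 0.0008
grip_force: 1.0
```

```bash
python3 -c "
from h import *
st();w=ctrl.camera('wrist');np.save('w5.npy',ctrl.camera_model('wrist'),allow_pickle=True)
cv2.imwrite('pics/w5.png',cv2.resize(w[20:170,190:390],(800,600),interpolation=cv2.INTER_CUBIC)[:,:,::-1])"
```

```text
u -0.0120 v -0.0786 z 0.0235 yaw -0.2173 F u -2.4 v -0.0 z -0.1 t 6.90
```

View pics/w5.png

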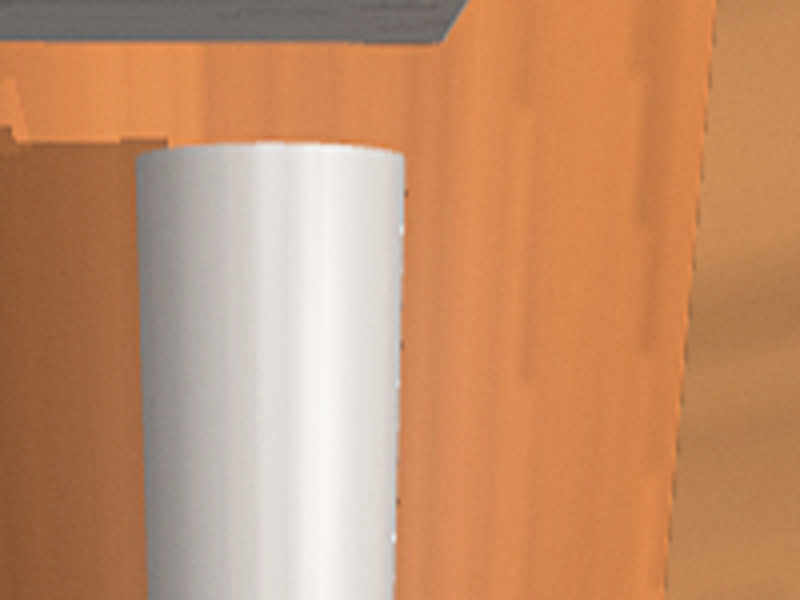

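The plate's foot shows at crop row 42, and the bar's front end is at row 145 on the crown and ~156 at the sides. I'll work out the gap.

```bash
python3 -c "
from h import *
m=np.load('w5.npy',allow_pickle=True).item()
for n,x,y,z in(('plate foot',270,42,.018),('plate foot R',435,43,.018),('crown',270,145,.052),('sideR',404,158,.036),('sideL',137,158,.036)):
    p=ray(0,(190+x/4,20+y/4),z,m)[:2];print(n,((p-C)@u).round(4),((p-C)@v).round(4))"
```

```text
plate foot 0.1025 -0.0778
plate foot R 0.1023 -0.099
crown 0.0865 -0.0779
sideR 0.0868 -0.0937
sideL 0.0868 -0.0621
```

jog_arm([
  [0.002,0,0,0,0,0,-1],
  [0.002,0,0,0,0,0,-1],
  [0.002,0,0,0,0,0,-1],
  [0.002,0,0,0,0,0,-1],
  [0.002,0,0,0,0,0,-1],
])

```text
time_s: 7.45
ee_pos: [0.5364, -0.0256, 0.0234]
eef_rot: [-3.142, -0.0, -0.217]
force: [-2.1, -1.1, -0.2]
grip_width: 0.0001
grip_force: 0.9
```

jog_arm([
  [0.0007,0,0,0,0,0,-1],
  [0.0006,0,0,0,0,0,-1],
])

```text
time_s: 7.65
ee_pos: [0.5375, -0.0258, 0.0235]
eef_rot: [-3.142, 0.0, -0.217]
force: [-1.8, 0.7, -0.2]
grip_width: 0.0002
grip_force: 0.9
```

```bash
python3 -c "
from h import *
st()"
```

```text
u -0.0007 v -0.0786 z 0.0235 yaw -0.2173 F u -1.9 v 0.3 z -0.2 t 7.65
```

jog_arm([
  [0.0006,0,0,0,0,0,-1],
])

```text
time_s: 7.75
ee_pos: [0.5381, -0.026, 0.0234]
eef_rot: [-3.142, 0.0, -0.217]
force: [-2.5, 0.3, -0.5]
grip_width: 0.0003
grip_force: 0.9
```

jog_arm([
  [0.0005,0,0,0,0,0,-1],
  [0.0005,0,0,0,0,0,-1],
])

```text
time_s: 7.95
ee_pos: [0.539, -0.0262, 0.0234]
eef_rot: [-3.142, 0.0, -0.217]
force: [-2.3, 0.7, -0.3]
grip_width: 0.0007
grip_force: 0.9
```

jog_arm([
  [0.0005,0,0,0,0,0,-1],
  [0.0005,0,0,0,0,0,-1],
])

```text
time_s: 8.15
ee_pos: [0.5401, -0.0264, 0.0235]
eef_rot: [3.142, -0.0, -0.217]
force: [-1.4, 0.2, 0.0]
grip_width: 0.0008
grip_force: 0.9
```

jog_arm([
  [0.0005,0,0,0,0,0,-1],
  [0.0005,0,0,0,0,0,-1],
])

```text
time_s: 8.35
ee_pos: [0.541, -0.0266, 0.0235]
eef_rot: [-3.142, -0.0, -0.217]
force: [-1.6, 0.6, -0.7]
grip_width: 0.0005
grip_force: 0.9
```

jog_arm([
  [0.0005,0,0,0,0,0,-1],
  [0.0005,0,0,0,0,0,-1],
])

```text
time_s: 8.55
ee_pos: [0.5415, -0.0267, 0.0235]
eef_rot: [3.142, 0.001, -0.217]
force: [-9.1, 1.4, 5.3]
grip_width: 0.0007
grip_force: 4.4
```

jog_arm([
  [0,0,0,0,0,0,-1],
  [0,0,0,0,0,0,-1],
])

```text
time_s: 8.75
ee_pos: [0.5415, -0.0267, 0.0234]
eef_rot: [3.142, 0.001, -0.217]
force: [-6.1, 1.6, 3.1]
grip_width: 0.0003
grip_force: 3.1
```

```bash
python3 -c "
from h import *
st()"
```

```text
u 0.0033 v -0.0786 z 0.0234 yaw -0.2172 F u -6.3 v 0.2 z 3.1 t 8.75
```

The stop is felt at a steady 6.3 N. I'll retract, lift, go around to the bar's right side and turn 90° so the same broad finger face pushes sideways.

jog_arm([
  [-0.003,0,0,0,0,0,-1],
  [-0.005,0,0,0,0,0,-1],
  [0,0,-0.03,0,0,0,-1],
  [0,0,-0.045,0,0,0,-1],
  [0,0,0,0,0,0,-1],
])

```text
time_s: 9.25
ee_pos: [0.5366, -0.0253, 0.1038]
eef_rot: [-3.141, -0.009, -0.217]
force: [0.2, -0.6, 0.2]
grip_width: 0.0005
grip_force: 0.0
```

jog_arm([
  [0.03,0.019,0,0,0,0,-1],
  [0.033,0.019,0,0,0,0,-1],
  [0,0,0,0,0,-0.143,-1],
  [0,0,0,0,0,-0.143,-1],
  [0,0,0,0,0,-0.143,-1],
])

```text
time_s: 9.75
ee_pos: [0.5873, -0.076, 0.0978]
eef_rot: [-3.142, 0.0, 0.217]
force: [-0.3, 0.5, -0.1]
grip_width: 0.0006
grip_force: 0.0
```

jog_arm([
  [0,0,0,0,0,-0.143,-1],
  [0,0,0,0,0,-0.143,-1],
  [0,0,0,0,0,-0.143,-1],
  [0,0,0,0,0,-0.143,-1],
  [0,0,0,0,0,-0.143,-1],
])

```text
time_s: 10.25
ee_pos: [0.5873, -0.0758, 0.098]
eef_rot: [3.141, -0.0, 0.933]
force: [-0.4, 0.1, 0.8]
grip_width: 0.0001
grip_force: 0.0
```

jog_arm([
  [0,0,0,0,0,-0.143,-1],
  [0,0,0,0,0,-0.143,-1],
  [0,0,0,0,0,-0.143,-1],
  [0,0,0,0,0,0,-1],
  [0,0,0,0,0,0,-1],
])

```text
time_s: 10.75
ee_pos: [0.5874, -0.0758, 0.0982]
eef_rot: [-3.142, -0.0, 1.351]
force: [0.2, 0.7, -0.1]
grip_width: 0.0002
grip_force: 0.0
```

```bash
python3 -c "
from h import *
st();print(yaw+np.pi/2, ctrl.get_obs()['eef_rot'])
w=ctrl.camera('wrist');np.save('w6.npy',ctrl.camera_model('wrist'),allow_pickle=True)
cv2.imwrite('pics/w6.png',cv2.resize(w,(800,600),interpolation=cv2.INTER_CUBIC)[:,:,::-1])"
```

```text
u 0.0586 v -0.1167 z 0.0982 yaw 1.3513 F u 0.1 v 0.7 z -0.1 t 10.75
1.3547963267948966 [-3.14156748e+00 -7.84515326e-07  1.35129346e+00]
```

View pics/w6.png

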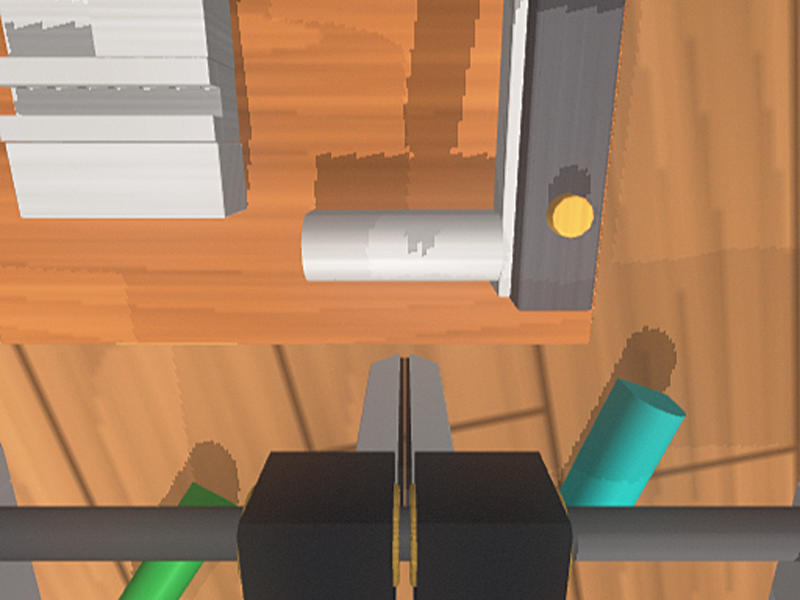

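The wrist view shows the bar square against the plate, with its rear end at (303,245) and its front at (505,245), and the fingers centred on it at column 404. I'll descend and approach its side.

jog_arm([
  [0,0,0.04,0,0,-0.004,-1],
  [0,0,0.025,0,0,0,-1],
  [0,0,0.0095,0,0,0,-1],
  [0,0,0,0,0,0,-1],
  [0.006,0,0,0,0,0,-1],
])

```text
time_s: 11.3
ee_pos: [0.5894, -0.0703, 0.0252]
eef_rot: [3.14, -0.0, 1.358]
force: [-0.2, -0.6, -0.4]
grip_width: 0.0002
grip_force: 0.0
```

jog_arm([
  [0.002,0,0,0,0,0,-1],
  [0.002,0,0,0,0,0,-1],
  [0.002,0,0,0,0,0,-1],
  [0.002,0,0,0,0,0,-1],
  [0.002,0,0,0,0,0,-1],
])

```text
time_s: 11.8
ee_pos: [0.591, -0.0602, 0.0242]
eef_rot: [3.141, 0.0, 1.36]
force: [-1.0, -2.1, 1.8]
grip_width: 0.0003
grip_force: 1.1
```

```bash
python3 -c "
from h import *
st()"
```

```text
u 0.0588 v -0.1008 z 0.0242 yaw 1.3596 F u -0.5 v -2.3 z 1.8 t 11.80
```

jog_arm([
  [0.003,0,0,0,0,0.005,-1],
  [0.005,0.0001,0,0,0,0,-1],
  [0.005,0.0001,0,0,0,0,-1],
  [0.005,0.0001,0,0,0,0,-1],
  [0.005,0.0001,0,0,0,0,-1],
])

```text
time_s: 12.3
ee_pos: [0.5962, -0.0373, 0.0239]
eef_rot: [-3.141, 0.0, 1.355]
force: [-0.8, -1.7, -0.1]
grip_width: 0.0004
grip_force: 1.3
```

```bash
python3 -c "
from h import *
st()"
```

```text
u 0.0590 v -0.0772 z 0.0239 yaw 1.3549 F u -0.5 v -1.8 z -0.1 t 12.30
```

jog_arm([
  [0.005,0.0001,0,0,0,0,-1],
  [0.005,0.0001,0,0,0,0,-1],
  [0.005,0.0001,0,0,0,0,-1],
  [0.005,0.0001,0,0,0,0,-1],
  [0.005,0.0001,0,0,0,0,-1],
])

```text
time_s: 12.8
ee_pos: [0.6019, -0.013, 0.0238]
eef_rot: [-3.141, 0.0, 1.355]
force: [-1.7, -2.8, -0.2]
grip_width: 0.0003
grip_force: 1.2
```

```bash
python3 -c "
from h import *
st()"
```

```text
u 0.0594 v -0.0523 z 0.0238 yaw 1.3547 F u -1.1 v -3.1 z -0.2 t 12.80
```

jog_arm([
  [0.005,0,0,0,0,0,-1],
  [0.005,0,0,0,0,0,-1],
  [0.005,0.0001,0,0,0,0,-1],
  [0.005,0,0,0,0,0,-1],
  [0.005,0,0,0,0,0,-1],
])

```text
time_s: 13.3
ee_pos: [0.6076, 0.0114, 0.0239]
eef_rot: [3.141, -0.0, 1.355]
force: [0.0, -1.7, -0.5]
grip_width: 0.0003
grip_force: 0.8
```

jog_arm([
  [0.005,0,0,0,0,0,-1],
  [0.005,0,0,0,0,0,-1],
  [0.005,0.0001,0,0,0,0,-1],
  [0.005,0,0,0,0,0,-1],
  [0.005,0,0,0,0,0,-1],
])

```text
time_s: 13.8
ee_pos: [0.613, 0.0358, 0.024]
eef_rot: [3.141, -0.0, 1.355]
force: [-0.6, -1.9, -0.0]
grip_width: 0.0006
grip_force: 0.9
```

jog_arm([
  [0.004,0,0,0,0,0,-1],
  [0.003,0,0,0,0,0,-1],
  [0.002,0.0001,0,0,0,0,-1],
])

```text
time_s: 14.1
ee_pos: [0.615, 0.0444, 0.024]
eef_rot: [3.142, -0.0, 1.355]
force: [-1.0, -1.8, 0.4]
grip_width: 0.0007
grip_force: 1.0
```

```bash
python3 -c "
from h import *
st();w=ctrl.camera('wrist');np.save('w7.npy',ctrl.camera_model('wrist'),allow_pickle=True)
cv2.imwrite('pics/w7.png',cv2.resize(w,(800,600),interpolation=cv2.INTER_CUBIC)[:,:,::-1])"
```

```text
u 0.0599 v 0.0066 z 0.0240 yaw 1.3549 F u -0.6 v -2.0 z 0.4 t 14.10
```

jog_arm([
  [0.002,0,0,0,0,0,-1],
  [0.002,0,0,0,0,0,-1],
  [0.002,0.0001,0,0,0,0,-1],
  [0.002,0,0,0,0,0,-1],
  [0.002,0,0,0,0,0,-1],
])

```text
time_s: 14.65
ee_pos: [0.6172, 0.054, 0.024]
eef_rot: [-3.142, 0.0, 1.355]
force: [-1.5, -1.8, 1.4]
grip_width: 0.0007
grip_force: 1.3
```

jog_arm([
  [0.001,0,0,0,0,0,-1],
  [0.001,0,0,0,0,0,-1],
  [0.0005,0,0,0,0,0,-1],
  [0.0005,0,0,0,0,0,-1],
])

```text
time_s: 15.05
ee_pos: [0.6178, 0.0568, 0.024]
eef_rot: [3.142, 0.0, 1.355]
force: [-1.6, -2.8, 0.7]
grip_width: 0.0007
grip_force: 1.3
```

```bash
python3 -c "
from h import *
st()
a=cv2.cvtColor(cv2.imread('pics/w7.png'),cv2.COLOR_BGR2GRAY);
m=np.load('w7.npy',allow_pickle=True).item()
b=cv2.imread('pics/w7.png')
for c in (400,330): print(c,[(y,*b[y,c]) for y in range(60,300,10)])"
```

```text
u 0.0600 v 0.0193 z 0.0240 yaw 1.3547 F u -1.0 v -3.1 z 0.7 t 15.05
400 [(60, np.uint8(203), np.uint8(206), np.uint8(213)), (70, np.uint8(209), np.uint8(212), np.uint8(219)), (80, np.uint8(161), np.uint8(170), np.uint8(191)), (90, np.uint8(73), np.uint8(115), np.uint8(178)), (100, np.uint8(76), np.uint8(119), np.uint8(187)), (110, np.uint8(75), np.uint8(114), np.uint8(179)), (120, np.uint8(71), np.uint8(111), np.uint8(171)), (130, np.uint8(69), np.uint8(111), np.uint8(175)), (140, np.uint8(65), np.uint8(109), np.uint8(174)), (150, np.uint8(94), np.uint8(96), np.uint8(105)), (160, np.uint8(97), np.uint8(94), np.uint8(106)), (170, np.uint8(97), np.uint8(97), np.uint8(102)), (180, np.uint8(96), np.uint8(96), np.uint8(103)), (190, np.uint8(94), np.uint8(93), np.uint8(101)), (200, np.uint8(93), np.uint8(95), np.uint8(104)), (210, np.uint8(97), np.uint8(97), np.uint8(104)), (220, np.uint8(67), np.uint8(109), np.uint8(168)), (230, np.uint8(71), np.uint8(111), np.uint8(174)), (240, np.uint8(74), np.uint8(114), np.uint8(180)), (250, np.uint8(69), np.uint8(111), np.uint8(175)), (260, np.uint8(
[... 723 characters left out ...]
26), np.uint8(126), np.uint8(134)), (170, np.uint8(121), np.uint8(122), np.uint8(129)), (180, np.uint8(98), np.uint8(98), np.uint8(107)), (190, np.uint8(95), np.uint8(97), np.uint8(106)), (200, np.uint8(96), np.uint8(97), np.uint8(108)), (210, np.uint8(129), np.uint8(130), np.uint8(139)), (220, np.uint8(65), np.uint8(102), np.uint8(158)), (230, np.uint8(63), np.uint8(100), np.uint8(157)), (240, np.uint8(70), np.uint8(107), np.uint8(165)), (250, np.uint8(68), np.uint8(106), np.uint8(162)), (260, np.uint8(74), np.uint8(109), np.uint8(167)), (270, np.uint8(129), np.uint8(132), np.uint8(135)), (280, np.uint8(132), np.uint8(134), np.uint8(141)), (290, np.uint8(158), np.uint8(162), np.uint8(169))]
```

```bash
python3 -c "
from h import *
m=np.load('w7.npy',allow_pickle=True).item();b=cv2.imread('pics/w7.png')
print([(y,int(b[y,400,2])-int(b[y,400,0])) for y in list(range(211,221))+list(range(261,270))])
for y,z in((215.5,.018),(265.5,.036),(265.5,.040)):
  p=ray(0,(400*.64,y*.64),z,m)[:2];print(y,z,(p-C)@v)"
```

```text
[(211, 7), (212, 8), (213, 6), (214, -6), (215, 26), (216, 77), (217, 104), (218, 113), (219, 103), (220, 101), (261, 108), (262, 107), (263, 109), (264, 114), (265, 114), (266, 97), (267, 60), (268, 20), (269, 2)]
215.5 0.018 0.0674373260139652
265.5 0.036 0.053024158848392074
265.5 0.04 0.05390023517699138
```

jog_arm([
  [0.001,0,0,0,0,0,-1],
  [0.001,0,0,0,0,0,-1],
  [0.0005,0,0,0,0,0,-1],
  [0.0005,0,0,0,0,0,-1],
])

```text
time_s: 15.45
ee_pos: [0.6185, 0.0598, 0.024]
eef_rot: [3.141, -0.0, 1.355]
force: [-1.1, -2.1, 1.8]
grip_width: 0.0002
grip_force: 1.3
```

jog_arm([
  [0.0005,0,0,0,0,0,-1],
  [0.0005,0,0,0,0,0,-1],
])

```text
time_s: 15.65
ee_pos: [0.6187, 0.0607, 0.0239]
eef_rot: [3.142, -0.0, 1.355]
force: [-1.7, -2.7, 1.0]
grip_width: 0.0002
grip_force: 1.2
```

jog_arm([
  [0.0005,0,0,0,0,0,-1],
  [0.0005,0,0,0,0,0,-1],
])

```text
time_s: 15.85
ee_pos: [0.6189, 0.0617, 0.024]
eef_rot: [3.142, -0.0, 1.355]
force: [0.0, -2.6, 0.6]
grip_width: 0.0004
grip_force: 1.2
```

jog_arm([
  [0.0005,0,0,0,0,0,-1],
  [0.0005,0,0,0,0,0,-1],
])

```text
time_s: 16.05
ee_pos: [0.6192, 0.0627, 0.024]
eef_rot: [3.141, -0.0, 1.355]
force: [-1.2, -2.7, 0.8]
grip_width: 0.0002
grip_force: 1.1
```

jog_arm([
  [0.0005,0,0,0,0,0,-1],
  [0.0005,0,0,0,0,0,-1],
])

```text
time_s: 16.25
ee_pos: [0.6194, 0.0637, 0.024]
eef_rot: [3.141, -0.0, 1.355]
force: [-0.5, -2.3, 1.4]
grip_width: 0.0003
grip_force: 1.1
```

jog_arm([
  [0.0005,0,0,0,0,0,-1],
  [0.0005,0,0,0,0,0,-1],
])

```text
time_s: 16.45
ee_pos: [0.6196, 0.0647, 0.024]
eef_rot: [3.142, -0.0, 1.355]
force: [-0.7, -2.7, 0.7]
grip_width: 0.0002
grip_force: 1.1
```

jog_arm([
  [0.0005,0,0,0,0,0,-1],
  [0.0005,0,0,0,0,0,-1],
])

```text
time_s: 16.65
ee_pos: [0.6197, 0.0656, 0.024]
eef_rot: [-3.142, 0.0, 1.355]
force: [-2.3, -4.1, 2.3]
grip_width: 0.0005
grip_force: 2.1
```

jog_arm([
  [0.0003,0,0,0,0,0,-1],
  [0,0,0,0,0,0,-1],
])

```text
time_s: 16.85
ee_pos: [0.6197, 0.0657, 0.024]
eef_rot: [-3.141, 0.0, 1.355]
force: [-1.8, -3.9, 2.6]
grip_width: 0.0007
grip_force: 2.3
```

```bash
python3 -c "
from h import *
st()"
```

```text
u 0.0599 v 0.0284 z 0.0240 yaw 1.3547 F u -0.9 v -4.2 z 2.6 t 16.85
```

jog_arm([
  [0.0003,0,0,0,0,0,-1],
  [0,0,0,0,0,0,-1],
])

```text
time_s: 17.05
ee_pos: [0.6197, 0.0657, 0.0239]
eef_rot: [-3.141, 0.001, 1.355]
force: [-3.4, -6.0, 3.1]
grip_width: 0.0003
grip_force: 3.3
```

jog_arm([
  [0.0002,0,0,0,0,0,-1],
  [0,0,0,0,0,0,-1],
  [0,0,0,0,0,0,-1],
])

```text
time_s: 17.35
ee_pos: [0.6197, 0.0658, 0.024]
eef_rot: [-3.141, 0.001, 1.355]
force: [-3.7, -7.3, 2.8]
grip_width: 0.0009
grip_force: 3.9
```

```bash
python3 -c "
from h import *
st()"
```

```text
u 0.0599 v 0.0285 z 0.0240 yaw 1.3545 F u -2.1 v -7.9 z 2.8 t 17.35
```

Home against the fence at about 8 N (roughly 6 N net). I'll retreat, lift and take the last look.

jog_arm([
  [-0.002,0,0,0,0,0,-1],
  [-0.008,0,0,0,0,0,-1],
  [-0.01,0,0,0,0,0,-1],
  [0,0,-0.04,0,0,0,-1],
  [0,0,-0.045,0,0,0,-1],
])

```text
time_s: 17.85
ee_pos: [0.6145, 0.0459, 0.1086]
eef_rot: [-3.138, 0.001, 1.354]
force: [-0.2, 0.2, 0.9]
grip_width: 0.0006
grip_force: 0.0
```

jog_arm([
  [-0.02,0,0,0,0,0,-1],
  [0,0,0,0,0,0,-1],
  [0,0,0,0,0,0,-1],
])

```text
time_s: 18.15
ee_pos: [0.611, 0.0269, 0.1084]
eef_rot: [-3.141, -0.0, 1.354]
force: [0.3, -0.1, 0.6]
grip_width: 0.0002
grip_force: 0.0
```

```bash
python3 -c "
from h import *
st();w=ctrl.camera('wrist')
cv2.imwrite('pics/w8.png',cv2.resize(w[:230,100:406],(798,600),interpolation=cv2.INTER_CUBIC)[:,:,::-1])"
```

```text
u 0.0597 v -0.0113 z 0.1084 yaw 1.3537 F u 0.3 v -0.0 z 0.6 t 18.15
```

View pics/w8.png

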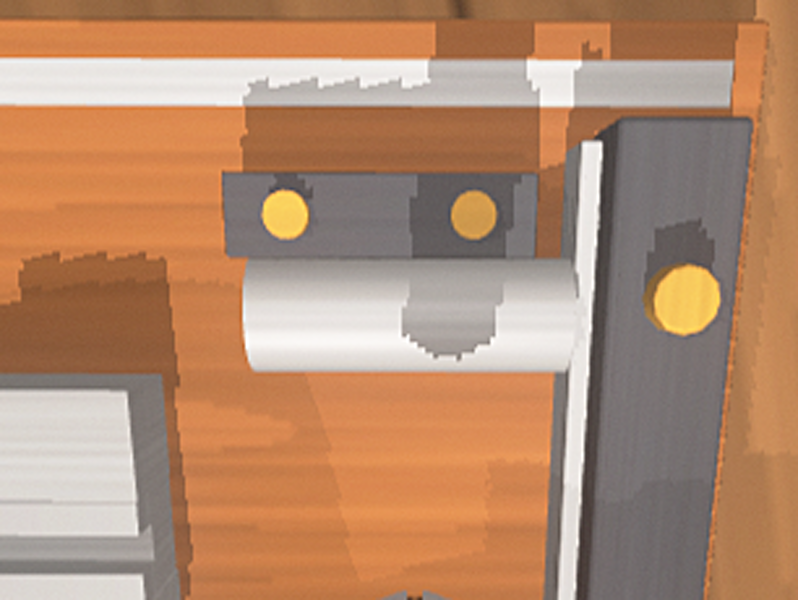

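The bar lies square in the corner: its left side is on the fence (row ~258), its front end is on the plate (column ~572), and the other bars are unmoved. I'll hand it in.

```bash
python3 -c "
from station import ctrl
print(ctrl.hand_in())"
```

```text
the job is handed in; nothing more can be done
None
```

The half-round bar was slid endwise to the stop (felt at about 6 N), then sideways to the fence (about 8 N), and handed in at 18 s lying square in the corner; the other bars looked unmoved in the last picture.

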